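# Take the sliding hook off its track and shut it away in the tilt-out bin

### The arm

A 7-joint arm with a two-finger parallel gripper is mounted at the origin on the work surface. World frame = base frame: x ahead of the robot, y to its left, z up, the work surface at z = 0. Lengths are in mm, angles in rad, forces in N, time in s.
With the tool pointing down it reaches from about 400 to 875 mm from the base axis. Payload 19.3 kg.
Tool frame: the origin (TCP) lies at the very end of the fingers, on their centre line; the grasp point (between the pads) lies 19 mm behind it (grip_point_offset is the z of the grasp point in the tool frame, in mm); z points along the fingers, x is the direction in which the jaws open and shut, and the axes are right-handed (so a half turn about z gives the same grasp; the last joint's range is limited). The gripper opens to 85 mm and grips with 20 to 120 N. Pads are 22 mm wide; open, the fingers measure 114 mm over their backs; the gripper's body (76 mm by 85 mm) begins 54 mm behind the grasp point. The pads swing forward as they close: fully open they stand 13 mm farther back than shut.
Start: joints at [-1.248, 0.521, -0.036, 1.599, 0.021, 1.021, -0.113], TCP at [239.253, 577.384, 231.291] pointing down, gripper open.
Joint ranges: [-2.91, 2.91], [-0.3, 2.13], [-1.5, 1.42], [0.17, 2.43], [-1.26, 4.41], [0.16, 1.93], [-2.52, 2.52]. Speed limits (rad/s): [1.89, 1.89, 2.39, 2.39, 3.01, 3.01, 3.01].

### API

Orientations are given as a 3x3 rotation matrix whose columns are the frame's x, y, z axes.
In Python, from workcell import movep, movel, goto_joints, open_gripper, clamp, wait, inverse_kinematics, read_state, camera, PlanningError, finish_job, grip_point_offset gives the robot as it stands. Calls block until the motion is done:
- movep(position, orientation): joint-space move of the TCP to a pose.
- movel(position, frame=None, max_speed=150, guard=None): straight line of the TCP; frame=None keeps the orientation; max_speed is the mean speed in mm/s. With guard (N) it stops when the force on the tool has changed by that much, and returns True; else False.
- goto_joints(angles): joint-space move.
- open_gripper() and clamp(): open the fingers fully, or close them until they stop; the grip force is fixed at half the most.
- wait(seconds).
- inverse_kinematics(position, orientation): joint angles nearest the present ones, or None.
- read_state(): the state.
- camera(name): name is "scene" or "side" or "wrist"; returns a dict with "image" (384x512x3 uint8, blue, green, red), "range_z" (384x512 float32, mm along the optical axis (not along the pixel's ray), 0 where there is no reading), "fx", "fy", "cx", "cy" (pixels), "cam_to_world" (4x4, takes a point from camera to world coordinates). Camera axes: x right, y up, looking along -z (the intrinsics and any distortion apply to the point x, -y, -z); pixel columns grow to the right and rows downward; lengths in mm; the calibration is good to about 2 mm. A picture is of the moment at which its call begins.
A pose or a line that the arm cannot do raises PlanningError and nothing moves.
- finish_job(): hands the job in, once; it reports no verdict.
The state is a dict: "time": time; "qpos": joint angles; "qvel": joint speeds; "joint_efforts": joint torques, N m; "eef_pos": TCP position; "tool_rot": TCP orientation; "ft_force": force on the tool from outside, world axes, zero at the start; "torque": the same for the moment, N m; "finger_gap": finger opening in mm.
Only numpy, scipy, OpenCV 4.12 (cv2) and the standard library are available. Lean on these libraries where they do the work, as an engineer would, in place of code of your own. Each camera call takes 0.05 s, during which the arm holds its last target. There are 200 camera calls.

### The job

Take the double hook off the sloping track: slide it along to the track's open end and out, and only then lift it off. Lower it, without dropping it, into the tilt-out bin that is standing open, let go of it, and then push the bin fully shut with the hook inside. Leave everything else on the shelf as it stands.

Things in the scene. Friction and masses are not known exactly. Their poses are not given: they have to be found in the camera images.
- hook: Sliding double hook, grey plastic, 150 g. Origin: centre of its grip plate, 100 mm long (own y), 56 high, 10 thick, gripped across the 10. It leans 25 deg: up the plate is (-sin25, 0, cos25) in its axes (to the robot and up). Down the plate from the origin: saddle (100 x 44 mm) top at 28 mm, its underside, on the track, at 38. It starts on the track, axes parallel to the ledge's.
- hook_foot (a point): Centre of the underside of the hook's T-foot (80 mm long, 32 wide, 8 thick), which runs inside the track: 53 mm down the plate from the hook's origin; axes as hook.
- hook_rods (a point): Midway between the two steel hooks of the double hook. They are 8 mm rods at y = -42 and +42 mm that stick out 41 mm from the plate's centre on the robot's side, at and above its middle; the plate between y = -38 and +38 mm is free of them.
- ledge: Fixed timber ledge, 260 mm long (own y), its 100 mm wide face sloping 25 deg, low edge to the robot (-x), high edge 58 mm up. Origin: on the shelf below the face's centre. Along the face runs an aluminium T-track, 44 mm wide, 21 high, slot 16 wide; its -y end is open, its +y end stopped. On the track the hook's origin keeps x = -25, z = 90.5 mm here and slides along y with about 1 N of drag.
- track_end (a point): Centre of the track's open end (260 mm track), at the level of its top; axes as ledge. The hook has about 2 mm of play in the track each way; its foot is clear of the track once the hook's origin is more than 40 mm beyond this end along -y.
- case: Fixed white plastic case of the tilt-out bin, 130 mm deep (x), 214 wide (y), 160 high, walls 4 mm. Its open front faces its own -x (to the robot); the roof covers only x = -10 to +65 mm. Origin: centre of its underside. The bin's hinge line runs along y at x = -60, z = 8 mm.
- bin (a joint): Tilt of the grey plastic bin in the case, rad: 0 fully shut (front upright), growing as its top tips out to the robot, stop at 0.9; it starts at 0.65 to 0.80. The hinge is stiff: the bin stays where it is left, and is pushed shut with 2 to 4 N near the top of its front.
- bin_floor (a point): Centre of the bin's inner floor; axes turn with the bin (at 0 like the case's): x inward from the front panel, z out of the bin. Inside: x = -60 (front panel) to +56 mm (back wall), y = -91 to +91; sides and back 76 mm high above this floor, front panel 111 mm. Hinge line at x = -60, z = -4 mm.
- bin_lip (a point): Middle of the front edge of the finger lip at the top of the moving bin's front panel: 112 mm above the hinge line and 19 mm in front of it when shut. The lip is 100 mm wide, 6 thick and stands 15 mm proud of the panel. It rises about 45 mm as the bin shuts.
- tin: Bystander: round chrome washer tin, 84 mm across, 46 mm high, standing on the shelf; origin at the centre of its underside.
- plunger: Bystander: red plunger head, 120 mm across, 85 mm high; origin at the centre of its underside.
- pump_tall: Bystander: tall amber pump bottle, 68 mm across, 179 mm high; origin at the centre of its underside.
- pump_short: Bystander: short clear pump bottle, 76 mm across, 149 mm high; origin at the centre of its underside.
- jar: Bystander: glass jar with a steel lid, 72 mm across, 85 mm high; origin at the centre of its underside.
- brush: Bystander: wooden-handled bottle brush lying diagonally, 240 mm long along its own x, 36 mm thick; origin under its middle.
- scrubber: Bystander: wooden scrubbing brush lying bristles down, 115 mm long along its own x, 46 mm wide, 40 mm high; origin under its middle.

How it is judged (in metres and radians):
On the way, in this order (a step that is already met when the one before it is completed fails the run):
1. the hook is slid out past the open end of the track, still at the track's level (y of hook in the frame of ledge between -0.26 and -0.16 m and z of hook in the frame of ledge between 0.07 and 0.106 m and x of hook in the frame of ledge between -0.05 and -0.01 m).
2. the hook lies in the open bin, let go and at rest (x of hook in the frame of bin_floor between -0.06 and 0.056 m and y of hook in the frame of bin_floor between -0.091 and 0.091 m and z of hook in the frame of bin_floor between 0 and 0.09 m and value of joint bin above 0.3 rad and contact force between the fingers and hook below 0.1 N and linear speed of hook below 0.05 m/s), for 0.1 s.
At the end, for the whole second after the job is handed in: The hook lies at rest inside the bin (its plate's centre between the bin's walls and less than 80 mm above the bin's floor), and the bin is shut to within 0.06 rad (about 7 mm at the lip) (value of joint bin below 0.06 rad and x of hook in the frame of bin_floor between -0.06 and 0.056 m and y of hook in the frame of bin_floor between -0.091 and 0.091 m and z of hook in the frame of bin_floor between 0 and 0.08 m and linear speed of hook below 0.03 m/s); the robot touches nothing.
It fails at once if the hook is dropped: falling free faster than 1 m/s (a drop of about 50 mm) (linear speed of hook above 1 m/s and contact force between the fingers and hook below 0.05 N).
It fails at once if a bystander is moved by more than 30 mm (distance of any of tin, plunger, pump_tall, pump_short, jar, brush, scrubber from where it was at the start of the episode above 0.03 m).
It also fails if it takes over 72 s, if anything falls off the work surface, if the arm or the gripper's body presses on something with over 40 N, if the wrist force passes 120 N, or if a joint passes its speed limit or range.

## Working session

There is one attempt and no reset: what is moved stays moved. The work goes in short steps, each a Python script; the robot and the scene stay as the last script left them, time stands still between calls to the robot, and variables do not carry over. Pictures are saved under pics/ and viewed, about 8 in all and at most 12, crops included, and the job is handed in when it is done.

```bash
mkdir -p pics; ls; cat > h.py <<'E'
import numpy as np, cv2
from workcell import *
def snap(n,fn=None):
    c=camera(n)
    if fn: cv2.imwrite('pics/'+fn+'.png',c['image'])
    return c
def cloud(c):
    h,w=c['range_z'].shape; u,v=np.meshgrid(np.arange(w),np.arange(h)); d=c['range_z']
    P=np.stack([(u-c['cx'])/c['fx']*d,-(v-c['cy'])/c['fy']*d,-d],-1)
    T=np.array(c['cam_to_world']); P=P@T[:3,:3].T+T[:3,3]; P[d<=0]=np.nan
    return P
E
python3 - <<'E'
from h import *
import pickle
for n in ['scene','side']:
    c=snap(n); pickle.dump(c,open(n+'.pkl','wb'))
    print(n,c['fx'],c['cx'],c['cy'],np.round(c['cam_to_world'],3).tolist(),[k for k in c],(c['range_z']>0).mean())
    cv2.imwrite(f'pics/{n}0.png',cv2.resize(c['image'],(800,600),interpolation=cv2.INTER_CUBIC))
s=read_state();print(s['tool_rot'],s['finger_gap'],s['time'],grip_point_offset)
E
```

```text
pics
scene 405.29431660018923 251.65176015631067 187.35312625757894 [[0.874, -0.319, 0.366, 966.917], [0.486, 0.579, -0.655, -663.229], [-0.003, 0.751, 0.661, 823.097], [0.0, 0.0, 0.0, 1.0]] ['image', 'range_z', 'fx', 'fy', 'cx', 'cy', 'cam_to_world'] 0.9960428873697916
side 477.6368272882368 257.19666045450083 183.79218805228268 [[0.682, 0.54, -0.493, -153.705], [-0.731, 0.501, -0.462, -608.233], [-0.003, 0.676, 0.737, 1194.215], [0.0, 0.0, 0.0, 1.0]] ['image', 'range_z', 'fx', 'fy', 'cx', 'cy', 'cam_to_world'] 0.9961039225260416
[[ 3.82780646e-01  9.23839193e-01 -3.49143200e-04]
 [ 9.23838699e-01 -3.82780802e-01 -9.56360292e-04]
 [-1.01716843e-03  4.35242106e-05 -9.99999482e-01]] 85.50604171616432 0.1 -18.700000000000003
```

View pics/scene0.png

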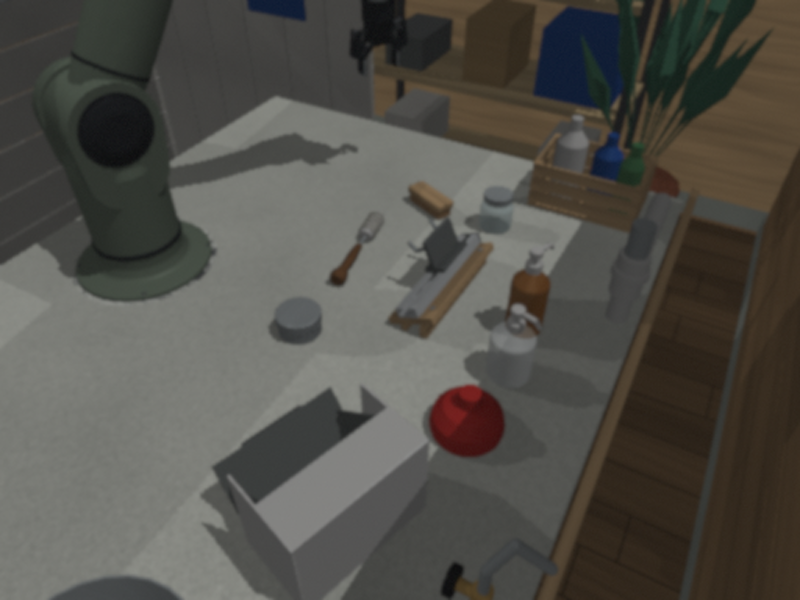

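View pics/side0.png

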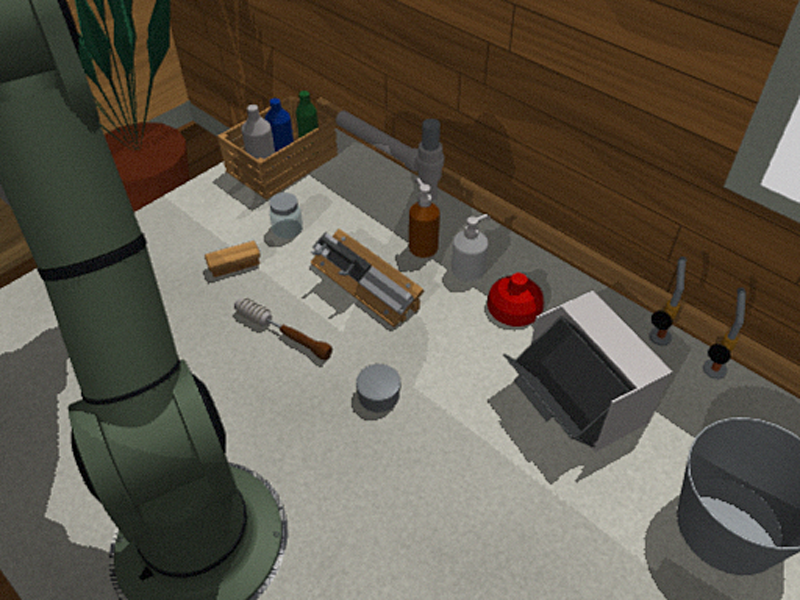

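The scene view shows the case with the bin open (roof around px 330,480), and the ledge with the hook near its far end (440,250). The side view shows the same ledge at (365,275), the open bin at (575,375), the tin at (378,388), and the plunger at (515,300). Next I'll make a top-down height map from the range data and fit the roof and the ledge.

```bash
python3 - <<'E'
from h import *
import pickle
A=[]
for n in ['scene','side']:
    c=pickle.load(open(n+'.pkl','rb')); P=cloud(c); c['P']=P
    m=(P[...,0]>250)&(P[...,0]<900)&(abs(P[...,1])<600)
    z=P[...,2]; t=m&(abs(z)<12); print(n,'table z med',np.median(z[t]),np.std(z[t]))
    r=m&(abs(z-160)<8)&(P[...,1]<50)
    q=P[r]; print(n,'roof n',len(q),np.median(q[:,2]),cv2.minAreaRect(q[:,:2].astype(np.float32)))
    A.append(np.c_[P[m],c['image'][m]])
A=np.vstack(A); np.save('A.npy',A)
# topdown: x up in image (rows), y left ; 1px = 1.5mm
S=1.5
img=np.zeros((440,800,3),np.uint8); zb=np.full((440,800),-1e9)
A=A[np.argsort(A[:,2])]
r=((900-A[:,0])/S).astype(int); cc=((600-A[:,1])/S).astype(int)
ok=(r>=0)&(r<440)&(cc>=0)&(cc<800)&(A[:,2]<300)&(A[:,2]>-20)
hm=cv2.applyColorMap(np.clip(A[:,2]*1.3+20,0,255).astype(np.uint8)[:,None],cv2.COLORMAP_TURBO)[:,0]
for rr,c2,k in zip(r[ok],cc[ok],hm[ok]): cv2.circle(img,(int(c2),int(rr)),1,k.tolist(),-1)
cv2.imwrite('pics/top.png',img)
E
```

```text
scene table z med -0.4410828904781283 1.837604038635618
scene roof n 4771 159.52900966436073 ((720.883056640625, -432.8768310546875), (423.8816833496094, 286.9764709472656), 71.98419189453125)
side table z med 1.4408793528612023 2.71052013250899
side roof n 2122 161.07219818176338 ((736.2337036132812, -440.39373779296875), (437.548095703125, 322.4119873046875), 71.82783508300781)
```

View pics/top.png

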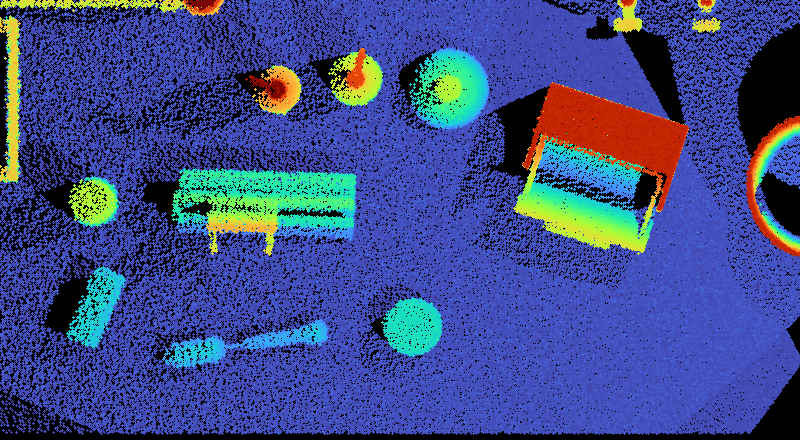

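```bash
python3 - <<'E'
from h import *
import pickle
C=[pickle.load(open(n+'.pkl','rb')) for n in ['scene','side']]
def rect(q,n):
    # orientation by minAreaRect after trimming isolated points
    q=q.astype(np.float32); r=cv2.minAreaRect(q); print(n,len(q),r)
for c,n in zip(C,['scene','side']):
    P=cloud(c).reshape(-1,3)
    # roof: grid occupancy opened
    r=P[(abs(P[:,2]-160)<4)&(P[:,0]>600)&(P[:,0]<800)&(P[:,1]<-180)&(P[:,1]>-480)]
    g=np.zeros((220,300),np.uint8); g[(r[:,0]-590).astype(int).clip(0,219),(r[:,1]+480).astype(int).clip(0,299)]=255
    g=cv2.morphologyEx(g,cv2.MORPH_CLOSE,np.ones((7,7)));g=cv2.morphologyEx(g,cv2.MORPH_OPEN,np.ones((25,25)))
    p=np.argwhere(g>0)+[590,-480]; rect(p,n+' roof')
    # ledge
    L=P[(P[:,0]>535)&(P[:,0]<665)&(P[:,1]>40)&(P[:,1]<360)]
    f=L[(L[:,1]<180)&(L[:,2]>12)]  # free part
    # back edge of ledge (x max by y-bin), -y end
    for lo in range(70,340,45):
        s=L[(L[:,1]>lo)&(L[:,1]<lo+45)&(L[:,2]>25)&(L[:,2]<65)]
        t=L[(L[:,1]>lo)&(L[:,1]<lo+45)&(L[:,2]>20)]
        print('  y',lo,'backx',np.round(np.percentile(s[:,0],98.5),1) if len(s)>20 else None, len(s))
    e=L[(L[:,2]>20)&(L[:,2]<80)]
    for lo in range(560,650,15):
        s=e[(e[:,0]>lo)&(e[:,0]<lo+15)]
        if len(s)>20: print('  x',lo,'y ends',np.round(np.percentile(s[:,1],[.5,99.5]),1),'zmed',np.round(np.median(s[:,2]),1))
    h=L[(L[:,2]>85)&(L[:,2]<125)]; 
    pl=h[(h[:,2]>104)]; print('plate top',len(pl),np.round(np.percentile(pl,[1,50,99],axis=0),1).tolist())
    rect(pl[:,:2],'plate')
E
```

```text
scene roof 15678 ((705.512939453125, -318.5876159667969), (214.55091857910156, 77.4944839477539), 71.8725357055664)
  y 70 backx 638.4 409
  y 115 backx 640.2 289
  y 160 backx 641.6 275
  y 205 backx 643.2 165
  y 250 backx 644.7 153
  y 295 backx 644.5 160
  x 560 y ends [ 70.  329.4] zmed 47.8
  x 575 y ends [ 68.7 335.6] zmed 66.6
  x 590 y ends [ 68.5 334.9] zmed 62.3
  x 605 y ends [ 68.5 333.1] zmed 49.1
  x 620 y ends [ 67.9 328.4] zmed 53.2
  x 635 y ends [ 69.9 324.2] zmed 50.9
plate top 139 [[551.9, 186.1, 104.3], [561.1, 232.5, 112.4], [569.2, 285.4, 118.3]]
plate 139 ((558.7941284179688, 236.09959411621094), (101.08483123779297, 19.37479591369629), 85.8580322265625)
side roof 14814 ((705.4911499023438, -316.52850341796875), (215.11593627929688, 77.1339111328125), 72.6459732055664)
  y 70 backx 634.5 341
  y 115 backx 633.9 276
  y 160 backx 637.2 263
  y 205 backx 638.5 155
  y 250 backx 639.2 157
  y 295 backx 640.9 158
  x 560 y ends [ 72.7 332.4] zmed 43.8
  x 575 y ends [ 69.4 339.8] zmed 44.6
  x 590 y ends [ 71.8 338.2] zmed 62.3
  x 605 y ends [ 69.7 336.3] zmed 51.4
  x 620 y ends [ 70.7 328.6] zmed 54.8
  x 635 y ends [ 71.1 327. ] zmed 57.2
plate top 96 [[551.8, 187.7, 105.6], [556.8, 234.7, 116.3], [563.3, 288.2, 122.2]]
plate 96 ((558.4962768554688, 238.05836486816406), (101.87042999267578, 13.886499404907227), 89.445068359375)
```

```bash
cat >> h.py <<'E'
from scipy.spatial.transform import Rotation as Ro
Rz=lambda a:Ro.from_euler('z',a).as_matrix()
Ry=lambda a:Ro.from_euler('y',a).as_matrix()
LC=np.array([595.,201.,0]); LY=np.radians(-1.68); RL=Rz(LY)
CC=np.array([679.3,-309.2,0]); CY=np.radians(-17.75); RC=Rz(CY)
def binframe(th):  # R, origin (world) of bin_floor
    R=RC@Ry(-th); return R, CC+RC@np.array([-60,0,8])+R@np.array([60,0,4])
a=np.radians(25)
RHOOK=RL@Ry(-a)      # columns: plate normal, y, up plate
def tool(Rh,flip):   # tool axes from plate axes: z=-up, x=±normal
    x=Rh[:,0]*flip; z=-Rh[:,2]; return np.c_[x,np.cross(z,x),z]
G=12.                # grasp point this far up the plate from hook origin
def tcp(o,Rh): return o+Rh[:,2]*(G+grip_point_offset)
E
python3 - <<'E'
from h import *
import pickle
for n in ['scene','side']:
    P=cloud(pickle.load(open(n+'.pkl','rb'))).reshape(-1,3)
    q=(P-CC)@RC; q=q[(abs(q[:,1])<40)&(q[:,0]>-170)&(q[:,0]<0)&(q[:,2]>5)&(q[:,2]<158)]
    print(n)
    o=np.argsort(q[:,0]); q=q[o]
    for lo in range(-160,0,10):
        s=q[(q[:,0]>=lo)&(q[:,0]<lo+10)]
        if len(s): print('  x',lo,len(s),'z pct',np.round(np.percentile(s[:,2],[2,25,50,75,98])))
    # lip front-most edge & side walls ends
    Q=(P-CC)@RC; Q=Q[(abs(Q[:,1])<125)&(Q[:,0]>-150)&(Q[:,0]<-15)&(Q[:,2]>60)&(Q[:,2]<158)]
    print('  y ext',np.round(np.percentile(Q[:,1],[0.5,99.5])))
c=Ro
print(read_state()['qpos'])
o0=LC+RL@np.array([-25,36,90.5]); o1=LC+RL@np.array([-25,-185,90.5])
for f in (1,-1):
    T=tool(RHOOK,f); print(f,[np.round(inverse_kinematics(tcp(o,RHOOK),T),2) if inverse_kinematics(tcp(o,RHOOK),T) is not None else None for o in (o0,o1,o0+[0,0,60],o1+[0,0,150])])
R,o=binframe(.72)
for s in (1,-1):
  Rh=R@Rz(s*np.pi/2)
  for f in (1,-1):
    T=tool(Rh,f); 
    for d in (53,150):
        k=inverse_kinematics(tcp(o+R[:,2]*d,Rh),T); print('bin',s,f,d,None if k is None else np.round(k,2))
E
```

```text
scene
  x -150 27 z pct [86. 88. 89. 90. 91.]
  x -140 88 z pct [91. 94. 96. 97. 99.]
  x -130 248 z pct [81. 86. 90. 93. 97.]
  x -120 249 z pct [68. 74. 78. 81. 86.]
  x -110 252 z pct [56. 62. 65. 68. 74.]
  x -100 252 z pct [44. 49. 52. 55. 60.]
  x -90 182 z pct [35. 38. 41. 43. 49.]
  x -20 1 z pct [158. 158. 158. 158. 158.]
  x -10 10 z pct [157. 157. 158. 158. 158.]
  y ext [-107.  104.]
side
  x -160 4 z pct [6. 6. 6. 6. 7.]
  x -150 61 z pct [ 6. 88. 90. 92. 95.]
  x -140 128 z pct [  5.  93.  95.  98. 102.]
  x -130 40 z pct [ 5. 89. 92. 96. 98.]
  x -120 34 z pct [ 5. 76. 79. 83. 87.]
  x -110 32 z pct [ 5. 63. 66. 70. 73.]
  x -100 32 z pct [ 5. 51. 55. 57. 60.]
  x -90 32 z pct [ 6. 38. 42. 45. 48.]
  x -80 24 z pct [22. 26. 29. 32. 36.]
  x -70 35 z pct [11. 14. 16. 19. 22.]
  x -60 114 z pct [ 9. 15. 17. 21. 27.]
  x -50 111 z pct [18. 23. 26. 28. 35.]
  x -40 110 z pct [25. 30. 33. 37. 42.]
  x -30 119 z pct [34. 38. 41. 44. 52.]
  x -20 157 z pct [ 41.  48.  52. 143. 150.]
  x -10 144 z pct [ 48.  55.  59.  64. 157.]
  y ext [-106.  108.]
[-1.24823174  0.52195007 -0
[... 282 characters left out ...]
33,  0.01])]
-1 [array([-0.66,  0.61,  0.05,  2.06,  1.11,  0.26,  1.43]), array([ 0.32,  0.61, -0.65,  2.2 ,  1.66,  0.44,  1.39]), array([-0.55,  0.5 , -0.1 ,  2.03,  0.89,  0.4 ,  1.69]), array([ 0.79,  0.52, -1.27,  2.08,  1.08,  0.74,  2.  ])]
bin 1 1 53 [ 0.95  0.82 -0.78  2.07  2.31  0.52 -0.41]
bin 1 1 150 [ 0.97  0.58 -0.76  2.21  2.29  0.4  -0.51]
bin 1 -1 53 [ 0.71  0.73 -0.45  2.08  2.64  0.4   2.27]
bin 1 -1 150 [ 0.89  0.55 -0.65  2.21  2.41  0.36  2.49]
bin -1 1 53 [ 0.71  0.73 -0.45  2.08  2.64  0.4   2.27]
bin -1 1 150 [ 0.89  0.55 -0.65  2.21  2.41  0.36  2.49]
bin -1 -1 53 [ 0.95  0.82 -0.78  2.07  2.31  0.52 -0.41]
bin -1 -1 150 [ 0.97  0.58 -0.76  2.21  2.29  0.4  -0.51]
```

```bash
python3 - <<'E'
from h import *
import pickle
o0=LC+RL@np.array([-25,36,90.5]); T=tool(RHOOK,-1)
movep(tcp(o0,RHOOK)+RHOOK[:,2]*110,T)
s=read_state(); print(s['time'],np.round(s['qpos'],2),s['eef_pos'],s['ft_force'])
c=snap('wrist'); pickle.dump(c,open('w1.pkl','wb'))
cv2.imwrite('pics/w1.png',c['image'])
P=cloud(c); q=((P.reshape(-1,3)-LC)@RL)
# plate frame about the estimated origin
r=(P.reshape(-1,3)-o0)@RHOOK
k=np.isfinite(r).all(1)&(abs(r[:,0])<15)&(abs(r[:,1])<70)&(r[:,2]>20)&(r[:,2]<36)
print('plate top',k.sum(),np.round(np.percentile(r[k],[1,10,50,90,99],axis=0),1).tolist(), cv2.minAreaRect(r[k][:,:2].astype(np.float32)))
k=np.isfinite(r).all(1)&(abs(r[:,2]+38)<5)&(abs(r[:,0])<30)&(r[:,1]<-55)
print('track top',k.sum(),np.round(np.percentile(r[k],[1,50,99],axis=0),1).tolist(), cv2.minAreaRect(r[k][:,:2].astype(np.float32)) if k.sum() else 0)
E
```

```text
1.7667 [-0.58  0.38 -0.13  2.09  0.82  0.47  1.71] [527.39260991 239.71225741 184.22627447] [ 0.32220468 -0.98066509 -0.04300075]
plate top 1716 [[-8.0, -49.6, 27.3], [-7.1, -42.2, 28.7], [-3.0, -5.9, 29.8], [0.8, 37.4, 30.7], [1.6, 47.6, 31.5]] ((-3.335012435913086, -0.34554290771484375), (99.08558654785156, 9.710881233215332), 89.86250305175781)
track top 3854 [[-25.1, -145.4, -37.9], [-11.4, -104.1, -36.0], [18.4, -56.1, -34.3]] ((-3.351917266845703, -100.87741088867188), (91.38630676269531, 44.112335205078125), 89.9097671508789)
```

View pics/w1.png

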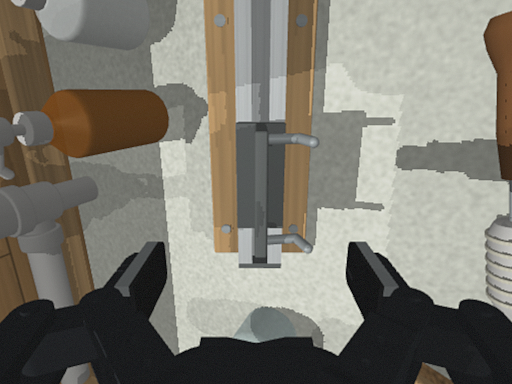

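The wrist view shows the plate at px (260,195) and the rods to its right at (310,140) and (305,245). The plate measures 99 x 9.7 mm, as it should. Its offset is consistent with the ledge sitting 3.6 mm closer, so I'll correct for that and grasp.

```bash
sed -i 's/LC=np.array(\[595.,201./LC=np.array([591.4,200.7/' h.py; python3 - <<'E'
from h import *
o0=LC+RL@np.array([-25,36,90.5]); T=tool(RHOOK,-1)
movel(tcp(o0,RHOOK)+RHOOK[:,2]*110,T)
hit=movel(tcp(o0,RHOOK),T,max_speed=90,guard=10)
s=read_state(); print(hit,s['time'],np.round(s['qpos'],2),np.round(s['ft_force'],1))
f0=s['ft_force']
clamp()
s=read_state(); print(s['time'],s['finger_gap'],np.round(RL.T@(s['ft_force']-f0),1),np.round(s['torque'],2), np.round(s['eef_pos']-tcp(o0,RHOOK),1))
E
```

```text
False 3.4417 [-0.68  0.61  0.07  2.07  1.11  0.25  1.43] [-0.1 -0.2  0.4]
4.1167 9.386218319615082 [-2.9  0.5  3.6] [-0.08  0.56 -0.04] [-0.   0.   0.1]
```

```bash
python3 - <<'E'
from h import *
T=tool(RHOOK,-1)
for y in (0,-60,-110,-150,-188):
    o=LC+RL@np.array([-25,y,90.5])
    hit=movel(tcp(o,RHOOK),T,max_speed=60,guard=25)
    s=read_state(); print(y,hit,round(s['time'],2),np.round(RL.T@s['ft_force'],1),np.round(s['torque'],2),round(s['finger_gap'],1))
    if hit: break
E
```

```text
0 False 4.87 [-6.1 -4.   9.5] [-0.45  0.73 -0.19] 9.3
-60 False 6.02 [-4.4  3.4  7.7] [0.45 0.57 0.27] 9.4
-110 False 7.0 [-5.2  3.5  9.1] [0.66 0.52 0.31] 9.3
-150 False 7.82 [-4.9 -0.5  9.1] [0.22 0.57 0.13] 9.1
-188 False 8.6 [ 0.7  0.2 -1. ] [ 0.01  0.53 -0.01] 9.2
```

```bash
cat >> h.py <<'E'
TH=.68; XB=-4.
RB,OB=binframe(TH)
RHB=RB@Rz(-np.pi/2); TB=tool(RHB,-1)
def bpose(d): return tcp(OB+RB@np.array([XB,0,d]),RHB)
E
python3 - <<'E'
from h import *
import pickle
from scipy.spatial.transform import Slerp
T=tool(RHOOK,-1); o=LC+RL@np.array([-25,-188,90.5])
movel(tcp(o,RHOOK)+[0,0,150],T,max_speed=150)
pa=tcp(o,RHOOK)+[0,0,150]; pb=bpose(185)
sl=Slerp([0,1],Ro.from_matrix([T,TB]))
m=(pa+pb)/2; m[2]=300
print(np.round(pa),np.round(pb),inverse_kinematics(pb,TB))
movep(m,sl(.5).as_matrix()); movep(pb,TB)
s=read_state(); print(s['time'],np.round(s['qpos'],2),s['finger_gap'],np.round(s['ft_force'],1))
out=[]
for n in ['scene','side','wrist']:
    c=snap(n); pickle.dump(c,open(n+'2.pkl','wb')); out.append(c['image'])
cv2.imwrite('pics/hover.png',np.vstack([np.hstack([out[0][150:384,50:450],out[1][150:384,112:512]]),np.hstack([out[2],np.zeros((384,288,3),np.uint8)])])[:600])
E
```

```text
[564.  13. 234.] [ 554. -269.  185.] [ 1.31119669  0.72995445 -1.26813853  2.19702231  1.8159224   0.63858
  0.07089179]
13.2667 [ 1.31  0.73 -1.27  2.2   1.82  0.64  0.07] 9.104329954247698 [-0.1 -0.2 -1. ]
```

View pics/hover.png

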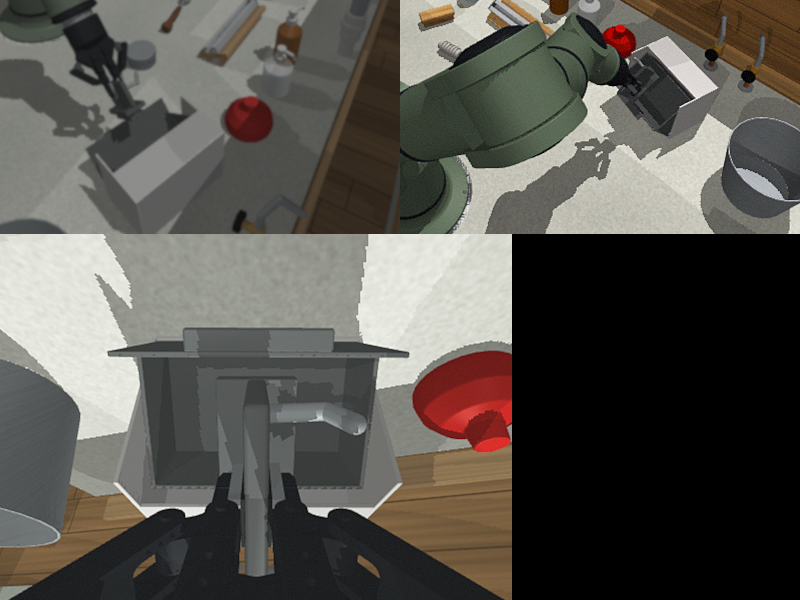

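The wrist view shows the hook held, with the bin opening straight below it: front panel and lip at the top (px 260,340 to 355), side walls at columns 145 and 375. I'll check the bin frame against this cloud.

```bash
python3 - <<'E'
from h import *
import pickle
P=cloud(pickle.load(open('wrist2.pkl','rb'))).reshape(-1,3); b=(P-OB)@RB; b=b[np.isfinite(b).all(1)]
def st(k,n):
    q=b[k]; print(n,k.sum(),np.round(np.percentile(q,[2,50,98],axis=0),1).tolist()); return q
x,y,z=b.T
q=st((abs(x+60)<10)&(abs(y)>58)&(abs(y)<82)&(z>20)&(z<100),'front panel inner'); print(' x vs z,y fit',np.round(np.linalg.lstsq(np.c_[q[:,2]-60,q[:,1],np.ones(len(q))],q[:,0],rcond=None)[0],4))
q=st((abs(z)<10)&(abs(y)>58)&(abs(y)<82)&(x>-50)&(x<45),'floor'); 
if len(q): print(' z vs x,y fit',np.round(np.linalg.lstsq(np.c_[q[:,0],q[:,1],np.ones(len(q))],q[:,2],rcond=None)[0],4))
st((y<-80)&(y>-105)&(x>-45)&(x<45)&(z>25)&(z<73),'side -y'); st((y>80)&(y<105)&(x>-45)&(x<45)&(z>25)&(z<73),'side +y')
st((abs(x-58)<10)&(abs(y)>58)&(abs(y)<85)&(z>70)&(z<82),'back wall top')
st((abs(x-56)<8)&(abs(y)>58)&(abs(y)<85)&(z>10)&(z<70),'back wall')
st((x<-50)&(x>-90)&(abs(y)<48)&(z>100)&(z<125),'lip')
# hook: plate's front end edge, in hook frame
h=(P-(OB+RB@np.array([XB,0,185])))@RHB; h=h[np.isfinite(h).all(1)]
k=(abs(h[:,0])<9)&(abs(h[:,1])<70)&(h[:,2]>24)&(h[:,2]<33); q=h[k]; print('plate top in hook frame',k.sum(),np.round(np.percentile(q,[2,50,98],axis=0),1).tolist())
E
```

```text
front panel inner 360 [[-64.5, -80.9, 27.0], [-63.7, -58.4, 74.1], [-63.1, 81.3, 96.6]]
 x vs z,y fit [ 1.34000e-02  2.80000e-03 -6.37951e+01]
floor 3410 [[-47.3, -81.2, -1.8], [-10.2, -60.7, -0.2], [42.8, 80.9, 1.5]]
 z vs x,y fit [-0.0126 -0.0008 -0.2911]
side -y 2235 [[-43.0, -103.6, 26.6], [1.6, -90.8, 57.0], [43.1, -90.2, 72.4]]
side +y 1921 [[-43.3, 90.8, 26.7], [-4.1, 91.4, 58.3], [43.3, 103.9, 72.4]]
back wall top 377 [[55.6, -83.8, 70.2], [56.9, 59.2, 74.4], [60.2, 83.9, 76.1]]
back wall 1477 [[55.0, -83.8, 11.5], [55.9, -58.0, 43.6], [56.8, 83.8, 69.0]]
lip 4297 [[-77.6, -46.0, 109.9], [-68.7, -0.5, 111.6], [-59.6, 46.0, 113.0]]
plate top in hook frame 4967 [[-6.0, -47.4, 25.9], [0.6, -11.0, 28.2], [7.0, 25.8, 31.2]]
```

The bin frame agrees: sides at ±91, floor at -0.3 mm, back wall at 55.9, and the front panel a few mm farther out. The tilt is about 0.67. I'll lower it with a guard.

```bash
python3 - <<'E'
from h import *
print(movel(bpose(66),TB,max_speed=90,guard=8))
print(read_state()['ft_force'])
hit=movel(bpose(50),TB,max_speed=15,guard=4)
s=read_state(); p=s['eef_pos']; print(hit,s['time'],np.round(RB.T@s['ft_force'],1),'d',((p-bpose(0))@RB).round(2),s['finger_gap'])
E
```

```text
False
[ 0.38630534 -0.15999167 -1.0913446 ]
True 15.7167 [ 2.  -0.1  3.9] d [-4.000e-02  1.100e-01  5.262e+01] 9.343066616805624
```

Contact came at d = 52.6 mm, where 53 was expected. I'll release and retract.

```bash
python3 - <<'E'
from h import *
import pickle
open_gripper(); wait(0.3)
print(movel(bpose(205),TB,max_speed=120,guard=15))
wait(.2)
s=read_state(); print(s['time'],np.round(s['ft_force'],1),s['finger_gap'])
c=snap('wrist','rel'); P=cloud(c).reshape(-1,3); b=(P-OB)@RB; b=b[np.isfinite(b).all(1)]
k=(b[:,0]>-58)&(b[:,0]<52)&(abs(b[:,1])<12)&(b[:,2]>60)&(b[:,2]<100); q=b[k]; print('plate top',k.sum(),np.round(np.percentile(q,[2,50,98],axis=0),1).tolist())
k=(b[:,0]<-50)&(b[:,0]>-95)&(abs(b[:,1])<48)&(b[:,2]>100)&(b[:,2]<125); q=b[k]; print('lip',np.round(np.percentile(q,[2,50,98],axis=0),1).tolist())
E
```

```text
False
18.3583 [-0.6 -0.5 -0.5] 85.44953930034555
plate top 1294 [[-52.3, -5.9, 64.1], [-10.5, -0.5, 79.3], [38.8, 10.1, 81.9]]
lip [[-75.6, -46.1, 109.8], [-66.6, 0.2, 111.7], [-57.3, 46.1, 113.2]]
```

View pics/rel.png

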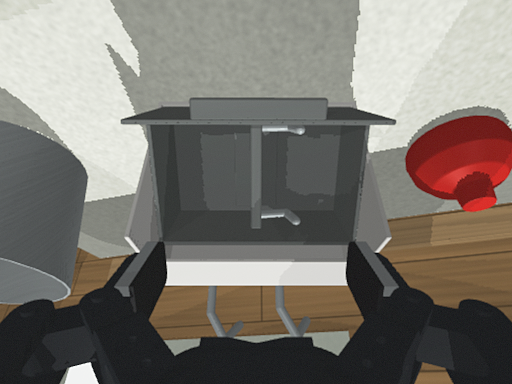

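The hook stands free in the bin (plate at px 256,175), clear of the walls, and its top is 80 mm above the floor as it should be. Next I'll push the bin shut on its lip, with the fingers closed.

```bash
python3 - <<'E'
from h import *
def lip(t): return np.array([-60-19*np.cos(t)-112*np.sin(t),0,8-19*np.sin(t)+112*np.cos(t)])
W=lambda p: CC+RC@p
z=np.array([0,0,-1.]); 
q0=read_state()['qpos']; best=None
for s in (1,-1):
    x=RC[:,1]*s; T=np.c_[x,np.cross(z,x),z]
    k=inverse_kinematics(W(lip(.66)+[-45,0,130]),T)
    if k is not None and (best is None or abs(k-q0).max()<best[0]): best=(abs(k-q0).max(),T,k)
T=best[1]; print(best[0],best[2].round(2))
off=np.array([-12,0,-18.])
clamp()
movep(W(lip(.66)+[-45,0,130]),T)
print(movel(W(lip(.66)+off+[-28,0,0]),T,max_speed=150,guard=10))
f0=read_state()['ft_force']
ok=True
for t in np.r_[np.linspace(.66,0.06,7),-0.05]:
    hit=movel(W(lip(t)+off),T,max_speed=40 if t>=0 else 15,guard=10)
    s=read_state(); print(round(t,2),hit,round(s['time'],2),np.round(RC.T@(s['ft_force']-f0),1),np.round(RC.T@(s['eef_pos']-CC)-off-lip(t),1))
    if hit: break
E
```

```text
1.0895218976489804 [ 1.12  0.68 -1.15  1.76  0.68  1.16  1.03]
False
0.66 False 22.22 [0.1 0.5 1.3] [-0.1  0.  -0.1]
0.56 False 22.65 [ 0.5 -1.2  1.2] [0.3 0.  0.2]
0.46 False 23.08 [-0.5  0.4  1. ] [0.2 0.1 0.1]
0.36 False 23.52 [-0.4  0.3  1.2] [0.2 0.1 0.1]
0.26 False 23.95 [-0.2 -0.2  0.8] [0.2 0.1 0.1]
0.16 False 24.38 [-0.8  0.2  0.3] [0.2 0.1 0. ]
0.06 False 24.82 [-1.3 -0.4  0.6] [ 0.2  0.1 -0. ]
-0.05 True 25.39 [-0.2 -0.6  0.5] [-5.3 -0.1 -1.3]
```

```bash
python3 - <<'E'
from h import *
s=read_state(); p=s['eef_pos']; print(movel(p+RC@[8,0,0],max_speed=15,guard=12)); 
s=read_state(); print(np.round(RC.T@(s['eef_pos']-CC),1),np.round(RC.T@s['ft_force'],1))
movel(s['eef_pos']+RC@[-60,0,0],max_speed=100); movel(read_state()['eef_pos']+RC@[-60,0,130],max_speed=150)
wait(.3); s=read_state(); print(s['time'],np.round(s['ft_force'],1))
out=[]
for n in ['scene','side','wrist']:
    c=snap(n); out.append(c['image'])
    P=cloud(c).reshape(-1,3); q=(P-CC)@RC; q=q[np.isfinite(q).all(1)]
    k=(abs(q[:,1])<45)&(q[:,0]>-130)&(q[:,0]<-40)&(q[:,2]>112)&(q[:,2]<128)
    print(n,'lip',k.sum(),np.round(np.percentile(q[k],[2,50,98],axis=0),1).tolist() if k.sum()>5 else '')
    k=(abs(q[:,1])<60)&(q[:,0]>-52)&(q[:,0]<-12)&(q[:,2]>20)&(q[:,2]<130)
    print('  inside',k.sum(),np.round(np.percentile(q[k],[2,50,98],axis=0),1).tolist() if k.sum()>5 else '')
cv2.imwrite('pics/end.png',np.vstack([np.hstack([out[0][150:384,50:450],out[1][150:384,112:512]]),np.hstack([out[2],np.zeros((384,288,3),np.uint8)])])[:600])
E
```

```text
True
[-9.070e+01 -1.000e-01  1.009e+02] [ 0.1 -0.6 -0.3]
27.7917 [-0.3 -0.1  0.5]
scene lip 436 [[-77.8, -43.3, 113.0], [-65.6, -1.7, 122.0], [-58.8, 42.9, 124.9]]
  inside 11 [[-51.9, -5.5, 92.0], [-49.8, 33.3, 94.2], [-47.9, 37.6, 96.2]]
side lip 195 [[-79.1, -41.8, 118.8], [-70.0, 1.7, 124.0], [-60.3, 43.8, 127.6]]
  inside 65 [[-39.5, -5.4, 54.1], [-23.5, -3.2, 90.3], [-12.6, 4.4, 97.7]]
wrist lip 158 [[-79.8, -5.6, 121.8], [-70.7, -1.2, 123.1], [-61.7, 3.3, 124.2]]
  inside 106 [[-34.0, -6.2, 90.8], [-26.0, -1.7, 92.9], [-18.6, 2.7, 94.6]]
```

View pics/end.png

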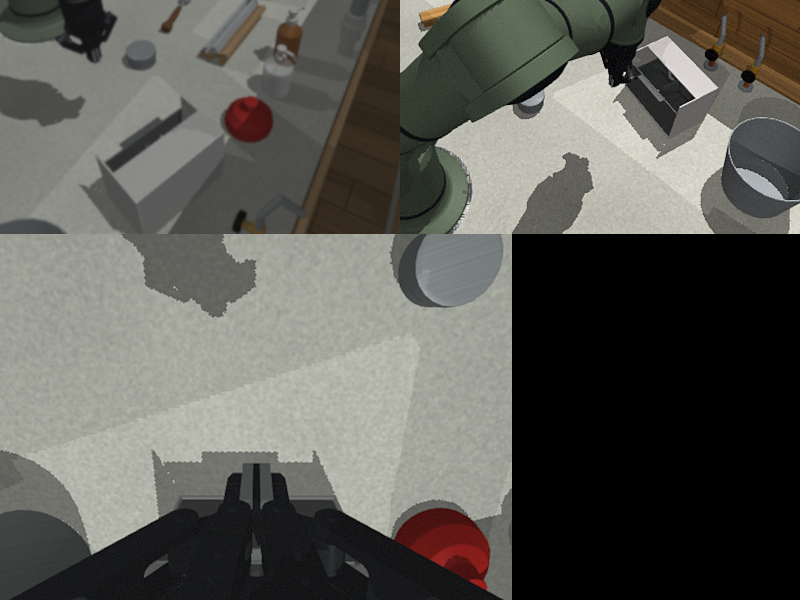

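The bin is upright in the case. Its lip front edge is at -78 to -80 mm (-79 when fully shut), and the plate top is at about 93 mm, so the hook is standing on the floor inside. The gripper is clear, so I'm handing in.

```bash
python3 -c "
from h import *
finish_job(); print('done')"
```

```text
the job is handed in; nothing more can be done
done
```

The job is handed in at about 28 s of the 72 s allowed; no verdict is reported. I slid the hook along the track and out (to about 58 mm beyond the open end), then lifted it. I lowered it onto the bin floor with a force guard, released it there, and pushed the bin shut on its lip with closed fingers.

**Last checks:**
- **Bin:** all three cameras put the lip's front edge at -78 to -80 mm, and -79 is fully shut. Two guarded pushes ended against a hard stop.
- **Hook:** it stands on its foot inside the bin, with the plate's top about 81 mm above the floor as expected. That puts its centre at about 53 mm, under the 80 mm limit.
- **Robot:** the arm is clear of everything, with no force on the tool.
- **Bystanders:** I saw no sign that any had moved. I judged this from the final pictures, did not measure it, and not every bystander is in view there.

**Disagreements between measurements:**
- The first ledge position was 3.6 mm off along x. I corrected it from the wrist view before gripping.
- The bin's front panel measured about 4 mm farther out than given, which did no harm.

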